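Open the safety-capped roller cleaner beside the copier

TASK

I am about to clean the copier's feed rollers: open the bottle with the orange push-and-turn safety cap for me, which stands in the cleaning-kit rack: press the cap down against its spring, twist it anticlockwise while it is down until it is free (about a sixth of a turn), and lift it straight up. Finish still gripping the cap, holding it level and still about 5 cm clear above the open mouth so that I can wet my cloth and have it closed again at once. The bottle stays standing in its pocket, and everything else stays where it is.

Things in the scene. Friction and masses are not known exactly. Their poses are not given: they have to be found in the camera images.
- cap_center (a point): centre (half-way up, on the axis) of the orange safety cap: round, ribbed, 49 mm across, 26 mm high, 40 g, two white turn arrows on its flat top; z up out of the top. Locked, it is 146 mm above the bottle's base and cannot be turned or lifted. It has 3 equal lugs inside, so its yaw does not matter. Press it down 4.5 to 6 mm (its full travel; spring 6 N at first, 15 N fully down) and keep it down while turning
- cap_top (a point): centre of the cap's flat top, 13 mm above its centre. Turning: only anticlockwise seen from above, and only while the cap is about 3 mm or more down; past 40 degrees it is free to rise, 60 degrees is the middle of the free range, at 80 degrees it meets a stop. Then the spring pushes it up a little and it lifts straight off, clear of the mouth after 17 mm
- roller_cleaner: roller cleaner: loose square white plastic bottle, 70 x 70 mm, about 0.5 kg, orange label stripe, standing with 1.5 mm play in either pocket of the rack, which keeps it from turning; origin at the centre of its base, z up. Body 104 mm high, then a shoulder sloping from radius 34 mm to 19 mm at 118 mm, and a neck 30 mm wide. The locked cap's underside is 133 mm up: 15 mm of free neck below it for fingertips
- bottle_mouth (a point): centre of the mouth of the roller cleaner's neck, on the bottle's axis, 150 mm above its base, hidden under the cap at first
- rack: dark steel rack of the cleaning kit, fixed to the surface, 170 mm (its x) by 204 mm (its y); origin under its centre. Its floor is 4 mm thick; on it, two square pockets for the bottles, centred 36 mm to +x and 55 mm to +y and to -y, walls 52 mm high, and along its -x side a bay with an 18 mm high rim
- glass_cleaner: the second bottle of the kit, same square white body and height, with a blue cap and a blue label stripe, standing in the other pocket of the rack; origin under its base. Leave alone
- dust_brush: flat brush, 13 cm long, wooden handle and black bristles, lying in the shallow front bay of the rack; origin under it. Leave alone
- stapler: dark desk stapler, 150 x 36 mm, 65 mm high, on the right (-y) part of the surface; origin under it. Leave alone
- tape_dispenser: dark weighted desk tape dispenser, 150 x 55 mm, 92 mm high, on the left (+y) part; origin under it. Leave alone
- packing_tape: roll of brown packing tape lying flat, 104 mm across, 48 mm high, left (+y) part; origin under it. Leave alone
- mug: blue ceramic mug, 82 mm across, 95 mm high, right (-y) part; origin under it. Leave alone
Mind the look-alikes: they are no part of the job. Of the things that look like the part that bears cap_center, the middle-sized one is meant.

How it is judged:
On the way, in this order (a step that is already met when the one before it is completed fails the run):
1. the cap is pressed down against its spring (2.5 mm or more) (z of cap_center in the frame of roller_cleaner below 0.1435 m), for 0.1 s.
2. the cap is twisted out of its notches (more than 0.5 rad) on the neck (angle between the x axis of cap_center and the x axis of roller_cleaner, either way round above 0.5 rad and z of cap_center in the frame of roller_cleaner below 0.149 m), for 0.04 s.
At the end, for the whole second after the job is handed in: The cap is gripped by the fingers, level (within 0.25 rad) and still, within 3 cm of the mouth's axis, its underside 2.5 to 10 cm above the mouth and touching neither bottle nor rack; the bottle stands upright at the bottom of its pocket (horizontal distance between cap_center and bottle_mouth below 0.03 m and z of cap_center in the frame of roller_cleaner between 0.188 and 0.263 m and angle between cap_center's own z axis and vertical below 0.25 rad and contact force between the fingers and cap above 1 N and contact force between cap and roller_cleaner below 0.1 N and contact force between cap and rack below 0.1 N and linear speed of each of cap, roller_cleaner below 0.02 m/s and height (world z) of roller_cleaner below 0.01 m and angle between roller_cleaner's own z axis and vertical below 0.06 rad and x of roller_cleaner in the frame of rack between 0.03 and 0.042 m); the arm keeps its last pose, push and grip.
It fails at once if the bottle is lifted out of its pocket or tipped over (height (world z) of roller_cleaner above 0.03 m or angle between roller_cleaner's own z axis and vertical above 0.3 rad).
It fails at once if something else of the kit or on the surface is moved by more than 3 cm or tipped over (distance of any of glass_cleaner, dust_brush, stapler, tape_dispenser, packing_tape, mug from where it was at the start of the episode above 0.03 m or angle between any of glass_cleaner, dust_brush, stapler, tape_dispenser, packing_tape, mug's own z axis and vertical above 0.5 rad).
It also fails if it takes over 38 s, if anything falls off the work surface, if the arm or the gripper's body presses on something with over 40 N, if the wrist force passes 120 N, or if a joint passes its speed limit or range.

ROBOT

A 6-joint arm with a two-finger parallel gripper is mounted at the origin on the work surface. World frame = base frame: x ahead of the robot, y to its left, z up, the work surface at z = 0. Lengths are in m, angles in rad, forces in N, time in s.
With the tool pointing down it reaches from about 0.375 to 0.9 m from the base axis. Payload 3.1 kg.
Tool frame: the origin (TCP) lies midway between the tips of the shut fingers; the grasp point (between the pads) lies manip.grip_depth behind it (manip.grip_depth is the distance from the TCP to the grasp point, in m); z points along the fingers, y is the direction in which the jaws open and shut (so a half turn about z gives the same grasp; the last joint's range is limited). The gripper opens to 85 mm and grips with 20 to 120 N. Pads are 22 mm wide; open, the fingers measure 114 mm over their backs; the gripper's body (76 mm by 85 mm) begins 54 mm behind the grasp point. The pads swing forward as they close: fully open they stand 13 mm farther back than shut.
Start: joints at [1.149, 0.527, 1.433, -0, 1.181, -0.178], TCP at [0.151, 0.607, 0.231] pointing down, gripper open.
Joint ranges: [-3.08, 3.08], [-0.75, 2.2], [0.22, 2.44], [-1.43, 4.57], [0, 2.65], [-2.85, 2.85]. Speed limits (rad/s): [2.79, 2.79, 3.14, 3.14, 3.14, 3.14].

INTERFACE

Orientations are given as a unit quaternion [x, y, z, w].
In Python, from station import manip, vision gives the robot as it stands.
- The arm moves only by the shell command python3 -m crank 'ROWS' [FORCE]. ROWS is JSON, a list of rows, each an object with "grip": the closure, from 0 (fully open) to 1 (shut); "offset": the shift along the tool's x, y, z in mm, a list of three; "angular": the turn, a rotation vector about the tool's x, y, z in degrees, a list of three. A call has 1 to 10 rows; each row is the pose to reach, as a shift and turn from the pose commanded when the call began, along the tool's axes at that moment; what a row does not reach only later rows make up. A row lasts 1/10 s, in which the tool goes at most 50 mm and 8.59 degrees, less where a joint would pass 70% of its speed; a pose out of reach is approached as far as the arm can. A call with a gripper value outside its range is refused whole. The fingers move at their own pace and stop on an object; FORCE is the grip in N (left out, the last holds). Time passes only in rows, so rows that repeat a pose let the fingers close. It gives the time, the measured TCP pose, the force and the opening at its end, in the units of the state.
- manip.sense(): the state, without advancing time (a new reading comes with each control period).
- vision.snapshot(name): name is "scene" or "top" or "wrist"; returns a dict with "pixels" (480x640x3 uint8, red, green, blue), "intrinsics" (3x3 intrinsics, pixels), "R" (3x3) and "t" (3): a world point X has camera coordinates R X + t. Camera axes: x right, y down, z forward; pixel columns grow to the right and rows downward; lengths in m; the calibration is good to about 2 mm. A picture is of the moment at which its call begins. There is no depth.
- manip.sign_off(): hands the job in, once; it reports no verdict.
The state is a dict: "t": time; "q": joint angles; "qd": joint speeds; "tau": joint torques, N m; "tcp_pos": TCP position; "tool_rot": TCP orientation; "force": force on the tool from outside, world axes, zero at the start; "ft_torque": the same for the moment, N m; "finger_gap": opening from 0.0 (shut) to 1.0 (fully open).
Only numpy, scipy, OpenCV 4.12 (cv2) and the standard library are available. Lean on these libraries where they do the work, as an engineer would, in place of code of your own. Each camera call takes 0.05 s, during which the arm holds its last target.

## Working session

There is one attempt and no reset: what is moved stays moved. The work goes in short steps, Python scripts to look and compute and a shell command to move; the robot and the scene stay as the last step left them, time stands still between calls to the robot, and variables do not carry over. Pictures are saved under pics/ and viewed, and the job is handed in when it is done.

```bash
ls; mkdir -p pics; python3 - <<'E'
from station import manip, vision
import cv2
print(manip.sense(), manip.grip_depth)
for n in ["scene","top","wrist"]:
    s=vision.snapshot(n); cv2.imwrite(f"pics/{n}0.png",s["pixels"][:,:,::-1])
    print(n,s["intrinsics"],s["R"],s["t"])
E
```

```text
pics
{'t': 0.0, 'q': array([ 1.14850479e+00,  5.28442333e-01,  1.43388916e+00,  1.36365718e-05,
        1.18137770e+00, -1.78518776e-01]), 'qd': array([ 5.08380905e-04,  2.45513009e-04, -1.83486824e-03,  3.32177562e-05,
       -6.86140542e-05,  1.29805278e-04]), 'tau': array([-3.88127464e-04, -4.42344940e+01, -1.78030139e+01, -2.21820874e-04,
        8.33268918e-03,  1.08355377e-05]), 'tcp_pos': array([0.1505407 , 0.60587702, 0.23035243]), 'tool_rot': array([ 1.21587317e-01,  9.92580175e-01, -1.00901129e-03, -3.19172408e-04]), 'force': array([-0.32066831,  0.53932099,  0.4434554 ]), 'ft_torque': array([-0.00683811, -0.03018351, -0.02315118]), 'finger_gap': 1.0025461453538749} 0.0187
scene [[536.72815918   0.         326.40165085]
 [  0.         536.72815918 235.37094356]
 [  0.           0.           1.        ]] [[-0.32273155  0.94631257 -0.01835371]
 [ 0.5298476   0.16456374 -0.83197374]
 [-0.78428685 -0.27822884 -0.55451136]] [ 0.16490533 -0.18989721  1.61238556]
top [[508.50566826   0.         310.62424257]
 [  0.         508.50566826 237.43661262]
 [  0.           0.           1.        ]] [[-0.01352509 -0.99974187 -0.01825531]
 [-0.99564897  0.01514861 -0.09194377]
 [ 0.09219658  0.01693233 -0.99559685]] [0.01618838 0.52367653 1.29803033]
wrist [[331.80383663   0.         321.62024509]
 [  0.         331.80383663 236.73582392]
 [  0.           0.           1.        ]] [[ 0.24237444  0.97017666 -0.00344525]
 [ 0.92903396 -0.2310698   0.28896825]
 [ 0.27955416 -0.07323927 -0.95733248]] [-0.62382947 -0.03764415  0.38048162]
```

View pics/scene0.png

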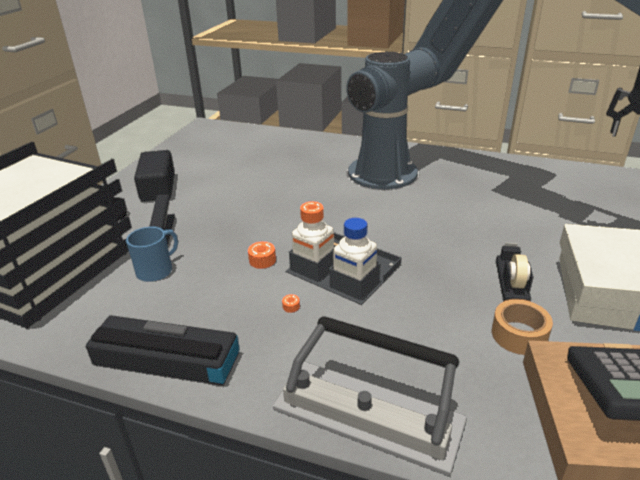

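View pics/top0.png

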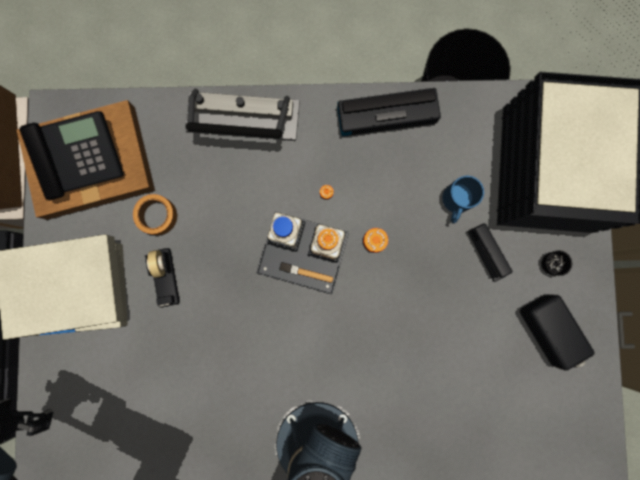

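View pics/wrist0.png

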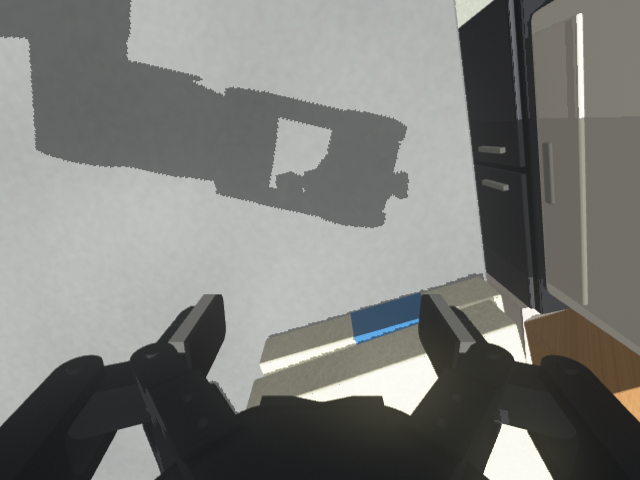

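The scene view shows the orange-capped bottle at about (312,212) and the blue one at (355,228). In the top view they are at (327,238) and (284,227). Two loose orange caps lie on the table as decoys at top (375,240) and (326,191). Next I triangulate.

```bash
cat > h.py <<'E'
import numpy as np, cv2
from station import manip, vision
def ray(s,u,v):
    K,R,t=map(np.array,(s["intrinsics"],s["R"],s["t"]))
    d=R.T@np.linalg.inv(K)@np.array([u,v,1.]); c=-R.T@t
    return c,d/np.linalg.norm(d)
def plane(s,u,v,z):
    c,d=ray(s,u,v); return c+d*(z-c[2])/d[2]
def tri(rs):
    A=np.zeros((3,3));b=np.zeros(3)
    for c,d in rs:
        P=np.eye(3)-np.outer(d,d);A+=P;b+=P@c
    X=np.linalg.solve(A,b)
    return X,[np.linalg.norm((np.eye(3)-np.outer(d,d))@(X-c)) for c,d in rs]
def proj(s,X):
    p=np.array(s["intrinsics"])@(np.array(s["R"])@X+np.array(s["t"]));return p[:2]/p[2]
def blobs(s,lo,hi,amin=20):
    h=cv2.cvtColor(s["pixels"],cv2.COLOR_RGB2HSV)
    m=cv2.inRange(h,np.array(lo),np.array(hi))
    n,l,st,ce=cv2.connectedComponentsWithStats(m)
    return m,[(st[i].tolist(),ce[i].round(1).tolist()) for i in range(1,n) if st[i][4]>=amin]
E
python3 - <<'E'
from h import *
for n in ["scene","top"]:
    s=vision.snapshot(n)
    print(n,blobs(s,(3,150,120),(16,255,255))[1]); print(blobs(s,(105,180,80),(125,255,255))[1])
    p=s["pixels"]
    c=p[190:310,240:420] if n=="scene" else p[170:310,240:400]
    cv2.imwrite(f"pics/{n}1.png",cv2.resize(c,None,fx=4,fy=4,interpolation=cv2.INTER_CUBIC)[:,:,::-1])
E
```

```text
scene [([301, 202, 22, 21, 314], [311.6, 213.2]), ([320, 235, 13, 12, 31], [325.9, 240.2]), ([294, 239, 18, 9, 43], [302.7, 243.1]), ([248, 242, 28, 26, 485], [261.7, 255.9]), ([287, 295, 8, 8, 37], [290.3, 299.1]), ([283, 296, 16, 16, 131], [290.9, 305.9])]
[([345, 219, 21, 11, 105], [354.7, 223.4])]
top [([99, 102, 49, 97, 2151], [124.5, 152.5]), ([17, 130, 66, 86, 896], [46.7, 192.4]), ([320, 186, 13, 13, 128], [326.1, 191.8]), ([134, 195, 39, 39, 499], [153.3, 214.2]), ([363, 228, 25, 24, 86], [373.9, 239.7]), ([318, 230, 9, 19, 47], [320.9, 240.0]), ([323, 233, 9, 10, 67], [327.2, 237.9]), ([372, 236, 9, 8, 62], [375.9, 239.4])]
[([275, 219, 8, 14, 55], [277.8, 224.4])]
```

View pics/scene1.png

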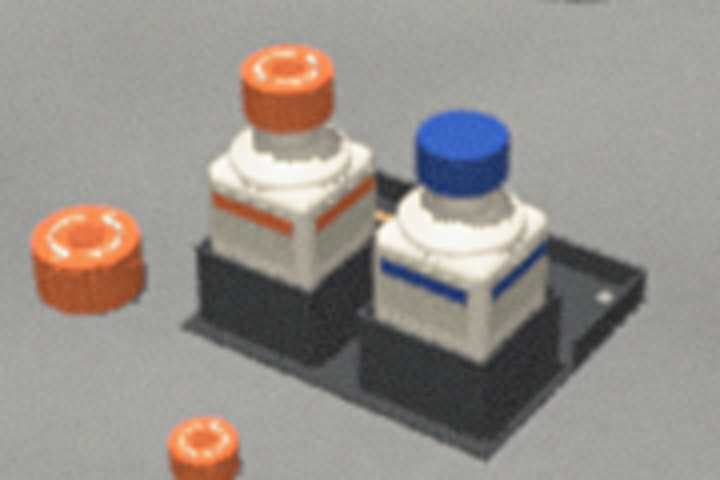

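View pics/top1.png

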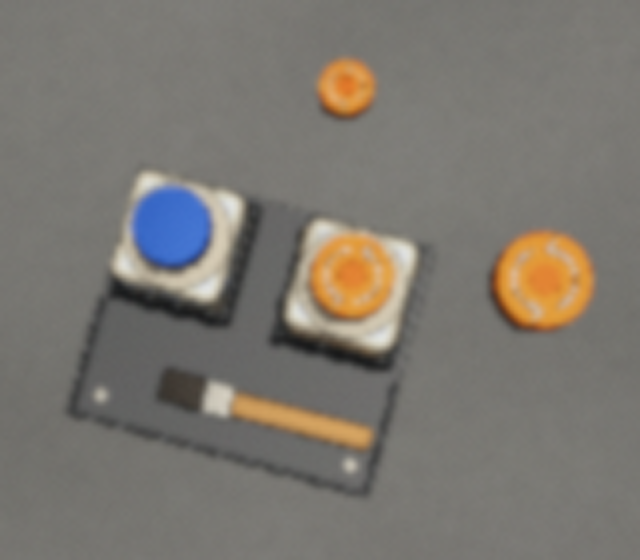

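The cap top centre is at scene (311.4,206.8) and top (327.7,238.7). The bottle's cap is the middle-sized of the three. The rack is rotated by about -15° in the top view.

```bash
python3 - <<'E'
from h import *
s=vision.snapshot("scene");t=vision.snapshot("top")
X,e=tri([ray(s,311.4,206.8),ray(t,327.7,238.7)]);print("captop",X,e)
B,e=tri([ray(s,240+462/4-.4,190+138/4-.4),ray(t,240+172/4-.4,170+226/4-.4)]);print("blue top",B,e)
d=B-X;print("yaw of rack y axis",np.degrees(np.arctan2(d[1],d[0]))-90)
# rack bottom edge corners on z~0.018 in top crop
a=plane(t,240+72/4-.4,170+412/4-.4,.018);b=plane(t,240+368/4-.4,170+494/4-.4,.018)
d=a-b;print(a,b,np.degrees(np.arctan2(d[1],d[0]))-90,np.linalg.norm(d))
E
```

```text
captop [ 0.50733312 -0.03255227  0.16100029] [np.float64(0.000883298723844878), np.float64(0.0008832987238448708)]
blue top [0.53901439 0.0727341  0.1567013 ] [np.float64(0.0009784831431939533), np.float64(0.0009784831431939429)]
yaw of rack y axis -16.746840555941105
[0.43468932 0.14794193 0.018     ] [ 0.37913981 -0.04349513  0.018     ] -16.18120258268584 0.19933362756096873
```

```bash
python3 -m crank '[{"grip":0,"offset":[-15,-16,-10],"angular":[0,0,3]},{"grip":0,"offset":[-45,-48,-20],"angular":[0,0,8]},{"grip":0,"offset":[-75,-80,-40],"angular":[0,0,14]},{"grip":0,"offset":[-108,-115,-40],"angular":[0,0,20]},{"grip":0,"offset":[-141,-150,-40],"angular":[0,0,26]},{"grip":0,"offset":[-174,-186,-40],"angular":[0,0,32]},{"grip":0,"offset":[-207,-221,-40],"angular":[0,0,38]},{"grip":0,"offset":[-240,-256,-40],"angular":[0,0,44]},{"grip":0,"offset":[-273,-292,-40],"angular":[0,0,50]},{"grip":0,"offset":[-306,-327,-40],"angular":[0,0,56]}]' 60
python3 - <<'E'
from h import *
from scipy.spatial.transform import Rotation as Ro
s=manip.sense();R=Ro.from_quat(s["tool_rot"]).as_matrix();print(s["q"],R.round(3))
print("to cap+",1000*R.T@(np.array([.5073,-.0326,.27])-s["tcp_pos"]))
E
```

```text
t: 1.35
tcp_pos: [0.3695, 0.2135, 0.2717]
tool_rot: [0.575, 0.818, 0.0, 0.0]
force: [1.5, -0.2, 0.2]
finger_gap: 1.002
[ 2.60914745e-01  2.00331246e-01  1.85044168e+00  1.74908733e-05
  1.08979551e+00 -8.45757417e-02] [[-0.339  0.941  0.001]
 [ 0.941  0.339  0.   ]
 [-0.     0.001 -1.   ]]
to cap+ [-278.27305419   46.31356145    1.72955197]
```

```bash
python3 -m crank '[{"grip":0,"offset":[-45,8,0],"angular":[0,0,3]},{"grip":0,"offset":[-90,15,0],"angular":[0,0,6]},{"grip":0,"offset":[-135,22,0],"angular":[0,0,9]},{"grip":0,"offset":[-170,28,0],"angular":[0,0,12]},{"grip":0,"offset":[-195,33,0],"angular":[0,0,13]},{"grip":0,"offset":[-205,35,0],"angular":[0,0,13]},{"grip":0,"offset":[-205,35,0],"angular":[0,0,13]},{"grip":0,"offset":[-205,35,0],"angular":[0,0,13]}]'
python3 - <<'E'
from h import *
w=vision.snapshot("wrist");cv2.imwrite("pics/w1.png",w["pixels"][:,:,::-1])
np.savez("w1.npz",**w)
print(proj(w,np.array([.5073,-.0326,.163])))
E
```

```text
t: 2.15
tcp_pos: [0.471, 0.0356, 0.2711]
tool_rot: [0.662, 0.749, -0.0, -0.001]
force: [0.0, 0.3, -0.7]
finger_gap: 0.997
[353.74448173 315.6382697 ]
```

View pics/w1.png

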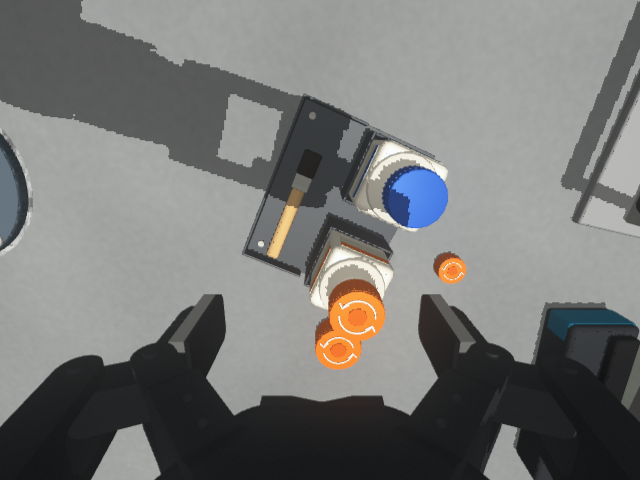

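The wrist view shows the cap top centred at about (358,317), near the predicted (354,316). The larger loose cap on the table is behind it at (338,349). I'll take a second wrist view nearer the cap.

```bash
python3 - <<'E'
from h import *
from scipy.spatial.transform import Rotation as Ro
s=manip.sense();R=Ro.from_quat(s["tool_rot"]).as_matrix()
print("to cap",1000*R.T@(np.array([.5073,-.0326,.163])-s["tcp_pos"]))
E
```

```text
to cap [-72.58338119  27.78642883 108.08965198]
```

```bash
python3 -m crank '[{"grip":0,"offset":[-30,12,0],"angular":[0,0,0]},{"grip":0,"offset":[-60,24,0],"angular":[0,0,0]},{"grip":0,"offset":[-72,28,0],"angular":[0,0,0]},{"grip":0,"offset":[-72,28,0],"angular":[0,0,0]},{"grip":0,"offset":[-72,28,0],"angular":[0,0,0]}]'
python3 - <<'E'
from h import *
w=vision.snapshot("wrist");cv2.imwrite("pics/w2.png",w["pixels"][:,:,::-1])
np.savez("w2.npz",**w)
print(proj(w,np.array([.5073,-.0326,.163])))
a=np.load("w1.npz")["pixels"][270:390,290:410];b=w["pixels"][300:450,260:410]
cv2.imwrite("pics/c1.png",cv2.resize(a,None,fx=4,fy=4)[:,:,::-1]);cv2.imwrite("pics/c2.png",cv2.resize(b,None,fx=4,fy=4)[:,:,::-1])
E
```

```text
t: 2.7
tcp_pos: [0.5074, -0.0319, 0.2711]
tool_rot: [0.662, 0.749, -0.0, -0.001]
force: [0.2, 1.0, -0.0]
finger_gap: 0.995
[321.00139887 235.22618563]
```

View pics/w2.png

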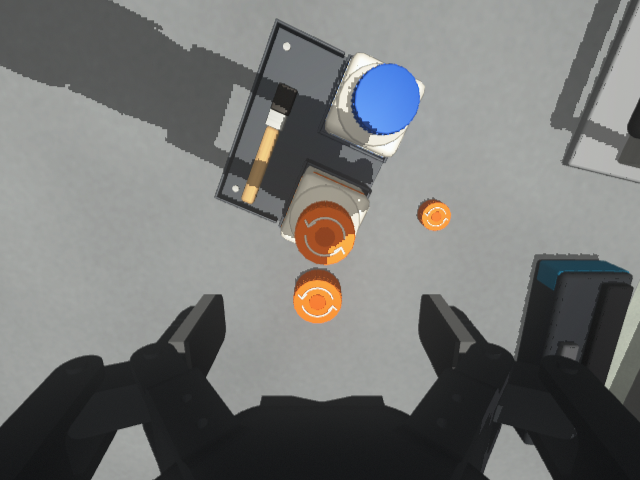

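View pics/c1.png

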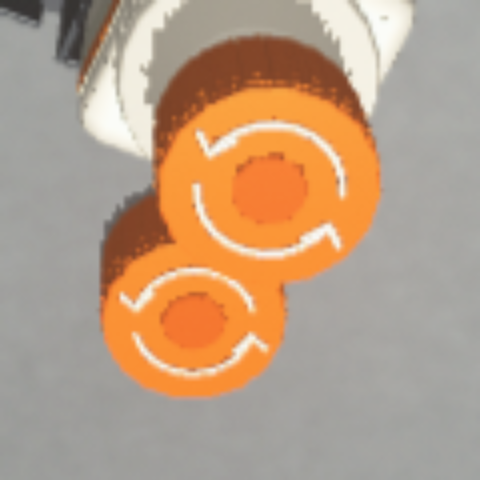

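View pics/c2.png

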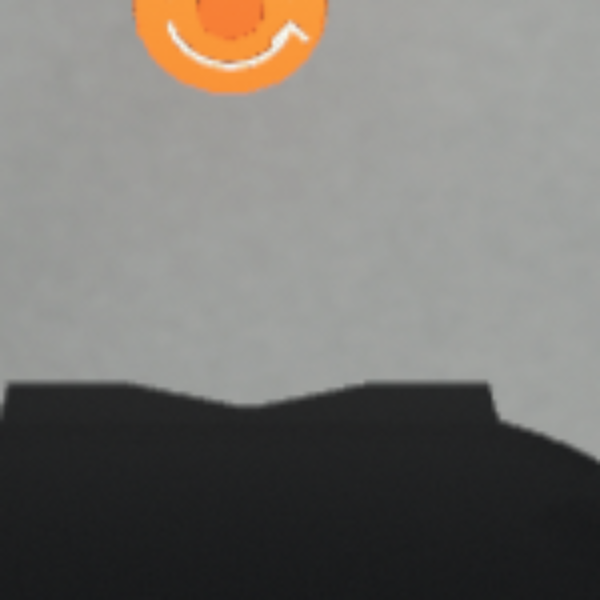

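In w2 the cap top is centred at about (325,236); in w1 it is at (357,316). I refine both by masking the inner disc and triangulate.

```bash
python3 - <<'E'
from h import *
w2=dict(np.load("w2.npz"));w1=dict(np.load("w1.npz"))
b=w2["pixels"][190:280,280:370];cv2.imwrite("pics/c3.png",cv2.resize(b,None,fx=6,fy=6)[:,:,::-1])
s=vision.snapshot("scene");t=vision.snapshot("top")
print(tri([ray(w1,357,316.1),ray(w2,325,236)]))
print(tri([ray(w1,357,316.1),ray(w2,325,236),ray(s,311.4,206.8)]))
for w,u,v in((w1,357,316.1),(w2,325,236)):print(plane(w,u,v,.163))
print(plane(t,327.7,238.7,.163),plane(s,311.4,206.8,.163))
E
```

```text
(array([ 0.5104356 , -0.03323256,  0.1619244 ]), [np.float64(0.00013717123137790434), np.float64(0.0001371712313779226)])
(array([ 0.51015167, -0.03187355,  0.16332493]), [np.float64(0.0005750561891680714), np.float64(0.0009013423511345942), np.float64(0.001402741901379441)])
[ 0.51011529 -0.03269612  0.163     ]
[ 0.51050744 -0.03284481  0.163     ]
[ 0.50745584 -0.03335007  0.163     ] [ 0.51025102 -0.0304672   0.163     ]
```

View pics/c3.png

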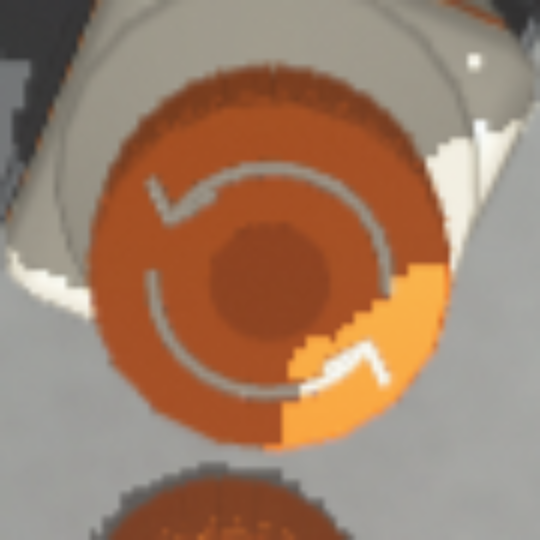

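```bash
python3 -m crank '[{"grip":0,"offset":[-1,3,20],"angular":[0,0,0]},{"grip":0,"offset":[-1,3,45],"angular":[0,0,0]},{"grip":0,"offset":[-1,3,70],"angular":[0,0,0]},{"grip":0,"offset":[-1,3,95],"angular":[0,0,0]},{"grip":0,"offset":[-1,3,115],"angular":[0,0,0]},{"grip":0,"offset":[-1,3,130],"angular":[0,0,0]},{"grip":0,"offset":[-1,3,138],"angular":[0,0,0]},{"grip":0,"offset":[-1,3,142],"angular":[0,0,0]},{"grip":0,"offset":[-1,3,142],"angular":[0,0,0]},{"grip":0,"offset":[-1,3,142],"angular":[0,0,0]}]'
python3 - <<'E'
from h import *
for n in("wrist","scene"):
    w=vision.snapshot(n)["pixels"];
    if n=="scene": w=cv2.resize(w[150:300,220:420],None,fx=4,fy=4)
    cv2.imwrite(f"pics/{n}3.png",w[:,:,::-1])
E
```

```text
t: 3.85
tcp_pos: [0.5121, -0.0339, 0.13]
tool_rot: [0.662, 0.749, 0.0, 0.001]
force: [0.4, -0.1, -0.5]
finger_gap: 1.002
```

View pics/wrist3.png

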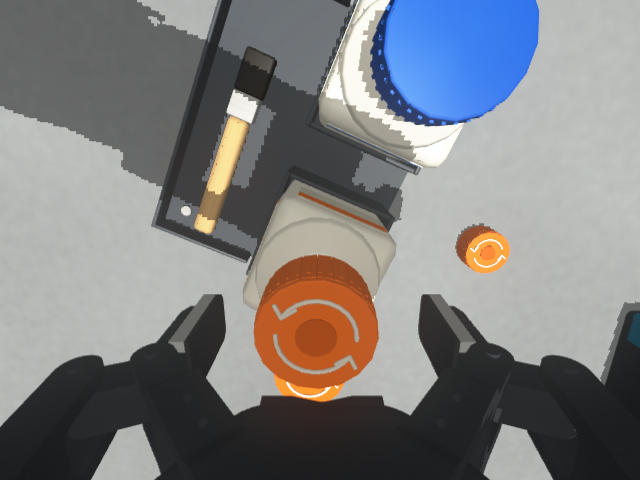

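View pics/scene3.png

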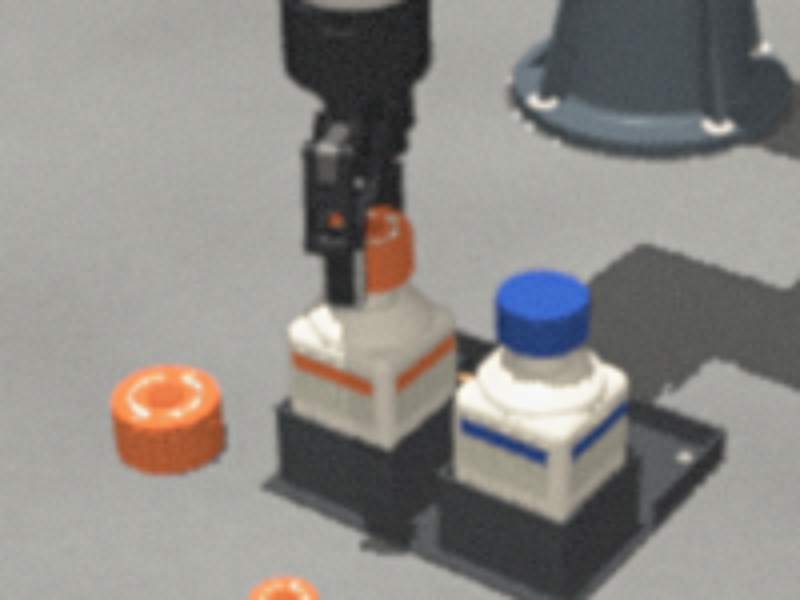

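The cap top is at (316,337), midway between the pads and about 6 px (2 mm) left of the finger centre line. I check this in the tool frame.

```bash
python3 - <<'E'
from h import *
from scipy.spatial.transform import Rotation as Ro
w=vision.snapshot("wrist");s=manip.sense();R=Ro.from_quat(s["tool_rot"]).as_matrix()
X=plane(w,316,337.5,.163);print(X,s["tcp_pos"],1000*R.T@(X-s["tcp_pos"]))
E
```

```text
[ 0.51057189 -0.03348729  0.163     ] [ 0.51214185 -0.03406047  0.13005452] [  0.74099046  -1.43793142 -32.9481563 ]
```

```bash
python3 -m crank '[{"grip":0,"offset":[0.5,-1.5,1],"angular":[0,0,0]},{"grip":0.3,"offset":[0.5,-1.5,1],"angular":[0,0,0]},{"grip":1,"offset":[0.5,-1.5,1],"angular":[0,0,0]},{"grip":1,"offset":[0.5,-1.5,1],"angular":[0,0,0]},{"grip":1,"offset":[0.5,-1.5,1],"angular":[0,0,0]},{"grip":1,"offset":[0.5,-1.5,1],"angular":[0,0,0]},{"grip":1,"offset":[0.5,-1.5,1],"angular":[0,0,0]},{"grip":1,"offset":[0.5,-1.5,1],"angular":[0,0,0]}]' 80
python3 - <<'E'
from h import *
for n in("wrist","scene"):
    w=vision.snapshot(n)["pixels"];
    if n=="scene": w=cv2.resize(w[150:300,220:420],None,fx=4,fy=4)
    cv2.imwrite(f"pics/{n}4.png",w[:,:,::-1])
print(manip.sense())
E
```

```text
t: 4.8
tcp_pos: [0.5098, -0.0337, 0.1287]
tool_rot: [0.662, 0.749, -0.0, -0.0]
force: [-1.2, -1.1, 4.6]
finger_gap: 0.544
{'t': 4.9, 'q': array([-2.84810201e-01,  5.32404356e-01,  1.81235011e+00, -3.66773321e-04,
        7.97201033e-01, -4.07454282e-01]), 'qd': array([-0.00043475, -0.00024022,  0.00115798, -0.00128745,  0.00043846,
       -0.00027917]), 'tau': array([ 2.13308539e-01, -3.53190207e+01, -1.13205591e+01,  1.71736884e-01,
       -5.38842548e-01, -2.33098064e-03]), 'tcp_pos': array([ 0.50981117, -0.03367896,  0.12872876]), 'tool_rot': array([ 6.62347611e-01,  7.49196631e-01, -1.95874737e-04, -1.08416933e-04]), 'force': array([-2.42068987,  0.27209402,  5.57430317]), 'ft_torque': array([-0.12234408,  0.30535696, -0.01843174]), 'finger_gap': 0.5454662756540888}
```

View pics/wrist4.png

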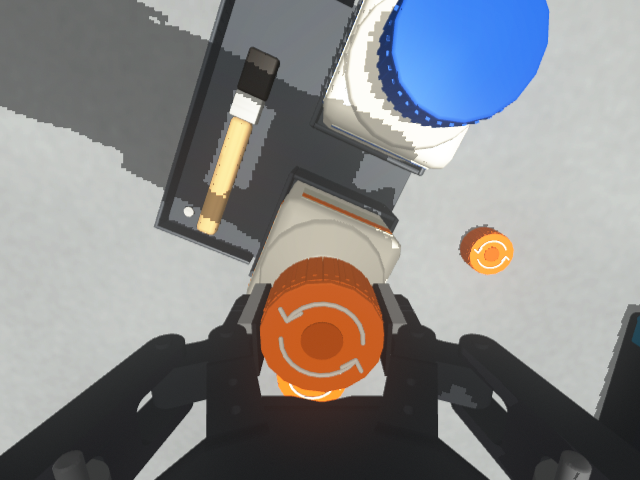

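View pics/scene4.png

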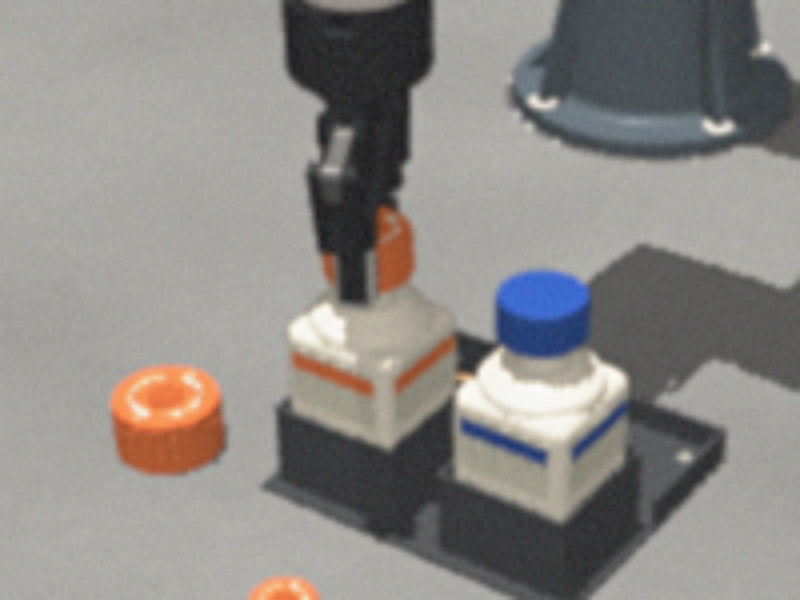

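The cap is gripped centrally; the pads are either side of (322,340). Now I press down gradually.

```bash
python3 -m crank '[{"grip":1,"offset":[0,0,1],"angular":[0,0,0]},{"grip":1,"offset":[0,0,2],"angular":[0,0,0]},{"grip":1,"offset":[0,0,3],"angular":[0,0,0]},{"grip":1,"offset":[0,0,4],"angular":[0,0,0]},{"grip":1,"offset":[0,0,5],"angular":[0,0,0]},{"grip":1,"offset":[0,0,5],"angular":[0,0,0]},{"grip":1,"offset":[0,0,5],"angular":[0,0,0]}]' 80
```

```text
t: 5.6
tcp_pos: [0.5099, -0.0337, 0.1245]
tool_rot: [0.662, 0.749, -0.0, 0.0]
force: [-4.2, 1.0, 11.0]
finger_gap: 0.544
```

```bash
python3 -m crank '[{"grip":1,"offset":[0,0,0.7],"angular":[0,0,0]},{"grip":1,"offset":[0,0,1.4],"angular":[0,0,0]},{"grip":1,"offset":[0,0,2],"angular":[0,0,0]},{"grip":1,"offset":[0,0,2],"angular":[0,0,0]}]' 80
python3 - <<'E'
from h import *
for n in("wrist","scene"):
    w=vision.snapshot(n)["pixels"];
    if n=="scene": w=cv2.resize(w[150:300,220:420],None,fx=4,fy=4)
    cv2.imwrite(f"pics/{n}5.png",w[:,:,::-1])
print(manip.sense()["force"])
E
```

```text
t: 6.0
tcp_pos: [0.51, -0.0337, 0.1228]
tool_rot: [0.662, 0.749, -0.0, 0.0]
force: [-3.8, 1.0, 14.1]
finger_gap: 0.545
[-4.31803691  0.66820789 14.46737052]
```

View pics/wrist5.png

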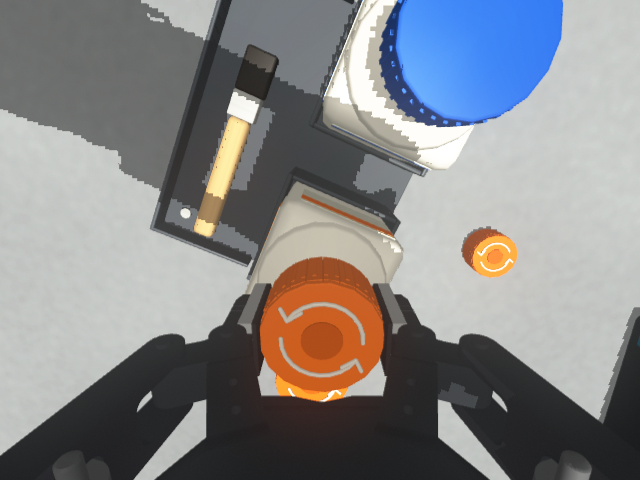

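View pics/scene5.png

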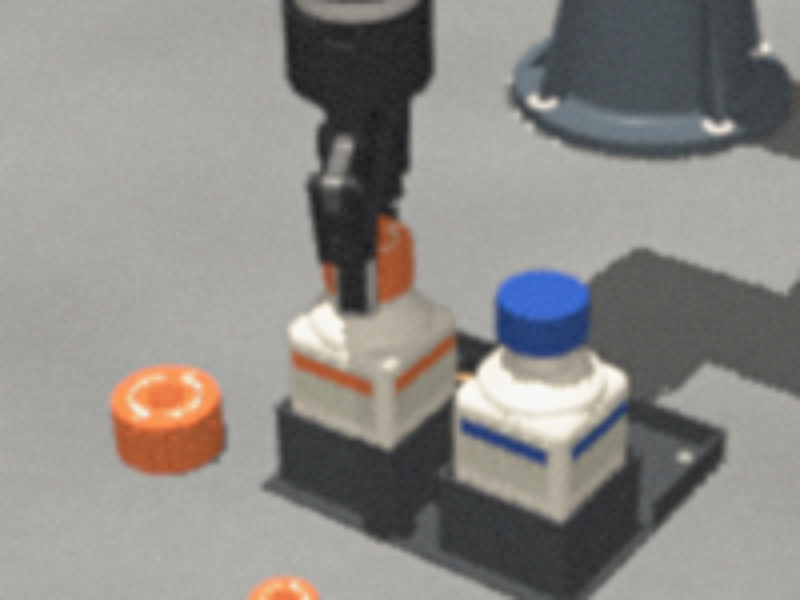

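The cap is down about 5.5 mm with no slip in the fingers, and the force is 14 N. Now the twist, with the press held.

```bash
python3 -m crank '[{"grip":1,"offset":[0,0,0],"angular":[0,0,-3]},{"grip":1,"offset":[0,0,0],"angular":[0,0,-8]},{"grip":1,"offset":[0,0,0],"angular":[0,0,-13]},{"grip":1,"offset":[0,0,0],"angular":[0,0,-18]},{"grip":1,"offset":[0,0,0],"angular":[0,0,-23]},{"grip":1,"offset":[0,0,0],"angular":[0,0,-28]},{"grip":1,"offset":[0,0,0],"angular":[0,0,-33]},{"grip":1,"offset":[0,0,0],"angular":[0,0,-38]},{"grip":1,"offset":[0,0,0],"angular":[0,0,-43]},{"grip":1,"offset":[0,0,0],"angular":[0,0,-48]}]' 80
python3 -c "
from station import manip;print(manip.sense())"
```

```text
t: 7.1
tcp_pos: [0.5111, -0.0335, 0.1231]
tool_rot: [0.299, 0.954, 0.0, 0.001]
force: [-1.9, 1.6, 13.9]
finger_gap: 0.544
{'t': 7.1, 'q': array([-2.84379996e-01,  5.42338745e-01,  1.81564776e+00,  1.03420998e-03,
        7.80804856e-01, -1.24838078e+00]), 'qd': array([ 1.46374138e-04,  1.91695084e-03,  1.38587095e-03,  9.13403292e-04,
        2.68549327e-04, -8.64347627e-01]), 'tau': array([ -0.59724402, -31.365062  ,  -9.83179718,  -0.2246028 ,
        -0.72574446,   0.45157925]), 'tcp_pos': array([ 0.51109545, -0.03352468,  0.12311974]), 'tool_rot': array([2.99114235e-01, 9.54216212e-01, 3.91048848e-04, 1.39346245e-03]), 'force': array([-1.93624025,  1.60268817, 13.85505306]), 'ft_torque': array([ 0.15229351,  0.36530945, -0.08236659]), 'finger_gap': 0.5442376345191817}
```

```bash
python3 -m crank '[{"grip":1,"offset":[0,0,0],"angular":[0,0,-5]},{"grip":1,"offset":[0,0,0],"angular":[0,0,-10]},{"grip":1,"offset":[0,0,0],"angular":[0,0,-13]},{"grip":1,"offset":[0,0,0],"angular":[0,0,-13]},{"grip":1,"offset":[0,0,0],"angular":[0,0,-13]}]' 80
python3 - <<'E'
from h import *
for n in("wrist","scene"):
    w=vision.snapshot(n)["pixels"];
    if n=="scene": w=cv2.resize(w[150:300,220:420],None,fx=4,fy=4)
    cv2.imwrite(f"pics/{n}6.png",w[:,:,::-1])
s=manip.sense();print(s["q"],s["force"],s["ft_torque"])
E
```

```text
t: 7.6
tcp_pos: [0.5112, -0.0337, 0.1232]
tool_rot: [0.19, 0.982, -0.0, 0.002]
force: [-2.3, 0.8, 13.6]
finger_gap: 0.541
[-2.84416051e-01  5.42359566e-01  1.81550224e+00  3.26752081e-04
  7.80555064e-01 -1.47233684e+00] [-2.4674668   1.32334326 15.01434525] [0.11031814 0.34829111 0.10160467]
```

View pics/wrist6.png

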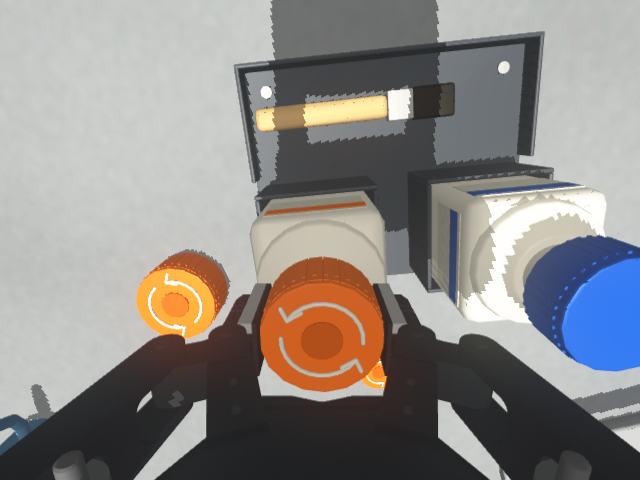

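View pics/scene6.png

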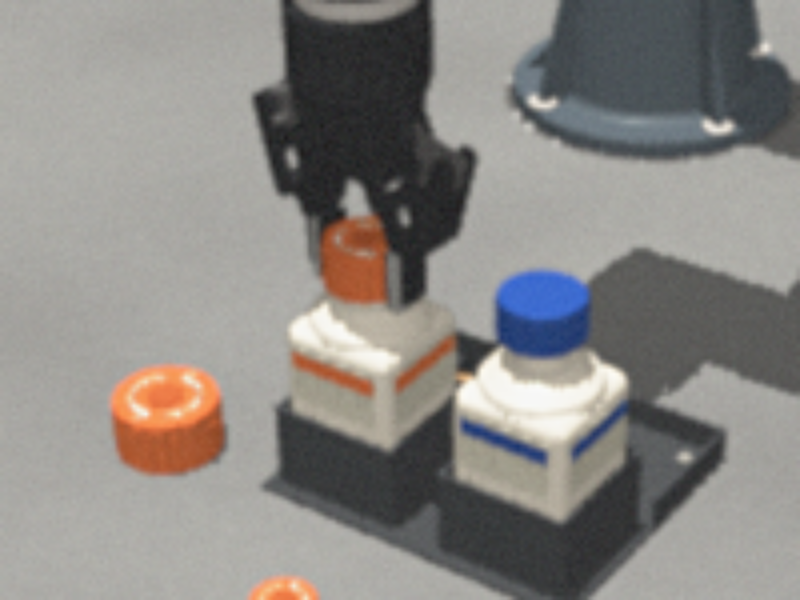

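The arrows kept their place between the pads while the bottle turned 61° relative to them, so the cap turned with the fingers. Now I lift slowly.

```bash
python3 -m crank '[{"grip":1,"offset":[0,0,-1],"angular":[0,0,0]},{"grip":1,"offset":[0,0,-3],"angular":[0,0,0]},{"grip":1,"offset":[0,0,-5],"angular":[0,0,0]},{"grip":1,"offset":[0,0,-7],"angular":[0,0,0]},{"grip":1,"offset":[0,0,-9],"angular":[0,0,0]},{"grip":1,"offset":[0,0,-11],"angular":[0,0,0]},{"grip":1,"offset":[0,0,-13],"angular":[0,0,0]},{"grip":1,"offset":[0,0,-13],"angular":[0,0,0]}]' 80
python3 - <<'E'
from h import *
w=vision.snapshot("scene")["pixels"];w=cv2.resize(w[150:300,220:420],None,fx=4,fy=4)
cv2.imwrite(f"pics/scene7.png",w[:,:,::-1])
s=manip.sense();print(s["force"],s["ft_torque"])
E
```

```text
t: 8.5
tcp_pos: [0.5099, -0.0336, 0.1341]
tool_rot: [0.191, 0.982, -0.0, -0.0]
force: [0.3, 0.3, -0.2]
finger_gap: 0.545
[ 0.21845455 -0.54394362  0.17067555] [0.00787499 0.00243739 0.00710773]
```

View pics/scene7.png

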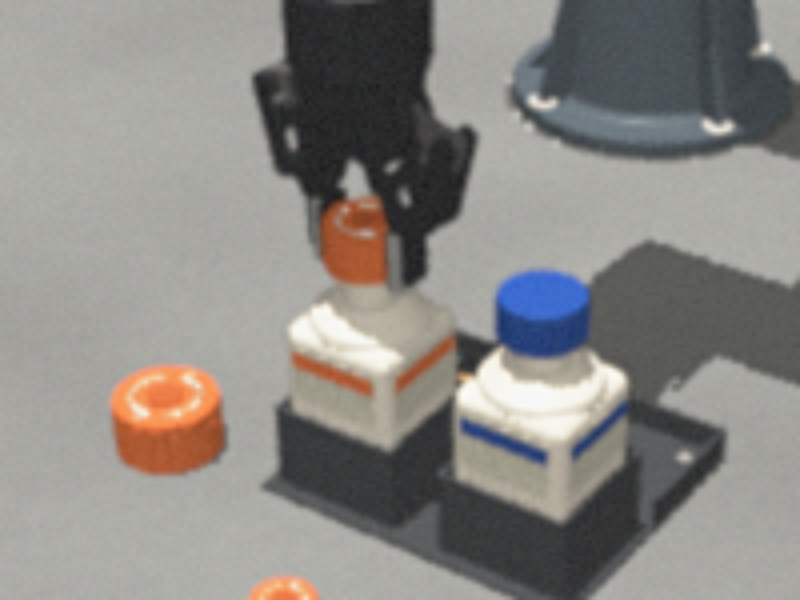

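The cap is rising, the bottle is seated and the force is near 0. I continue to about 65–67 mm above the locked height, which leaves TCP z at about 0.194.

```bash
python3 -m crank '[{"grip":1,"offset":[0,0,-4],"angular":[0,0,0]},{"grip":1,"offset":[0,0,-9],"angular":[0,0,0]},{"grip":1,"offset":[0,0,-16],"angular":[0,0,0]},{"grip":1,"offset":[0,0,-25],"angular":[0,0,0]},{"grip":1,"offset":[0,0,-36],"angular":[0,0,0]},{"grip":1,"offset":[0,0,-46],"angular":[0,0,0]},{"grip":1,"offset":[0,0,-54],"angular":[0,0,0]},{"grip":1,"offset":[0,0,-59],"angular":[0,0,0]},{"grip":1,"offset":[0,0,-60],"angular":[0,0,0]},{"grip":1,"offset":[0,0,-60],"angular":[0,0,0]}]' 80
python3 -m crank '[{"grip":1,"offset":[0,0,0],"angular":[0,0,0]},{"grip":1,"offset":[0,0,0],"angular":[0,0,0]},{"grip":1,"offset":[0,0,0],"angular":[0,0,0]}]' 80
python3 - <<'E'
from h import *
for n in("wrist","scene","top"):
    w=vision.snapshot(n)["pixels"]
    if n=="scene": w=cv2.resize(w[130:310,220:440],None,fx=3,fy=3)
    cv2.imwrite(f"pics/{n}8.png",w[:,:,::-1])
s=manip.sense();print(s["force"],s["ft_torque"],abs(s["qd"]).max())
E
```

```text
t: 9.55
tcp_pos: [0.5101, -0.0336, 0.1944]
tool_rot: [0.191, 0.982, 0.0, 0.0]
force: [1.8, -0.3, -0.6]
finger_gap: 0.542
t: 9.85
tcp_pos: [0.5099, -0.0336, 0.1939]
tool_rot: [0.191, 0.982, 0.0, -0.0]
force: [-0.2, -0.4, 0.3]
finger_gap: 0.547
[ 0.01317783  0.09917926 -0.21110665] [-0.07684058 -0.05647047  0.01219668] 0.003066175960078485
```

View pics/scene8.png

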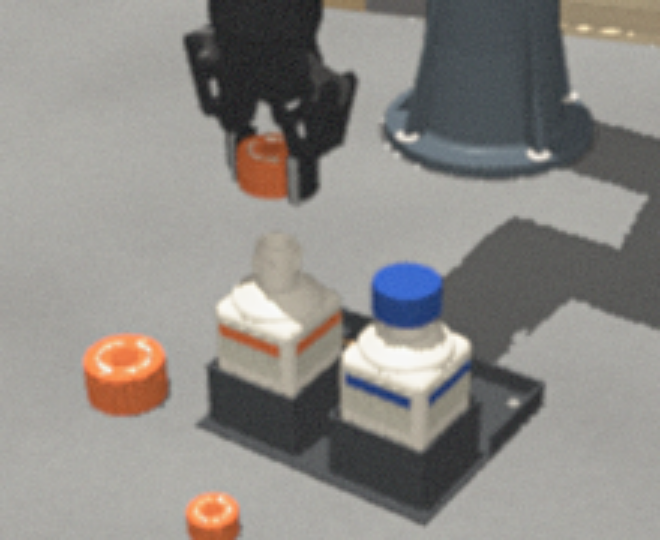

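View pics/wrist8.png

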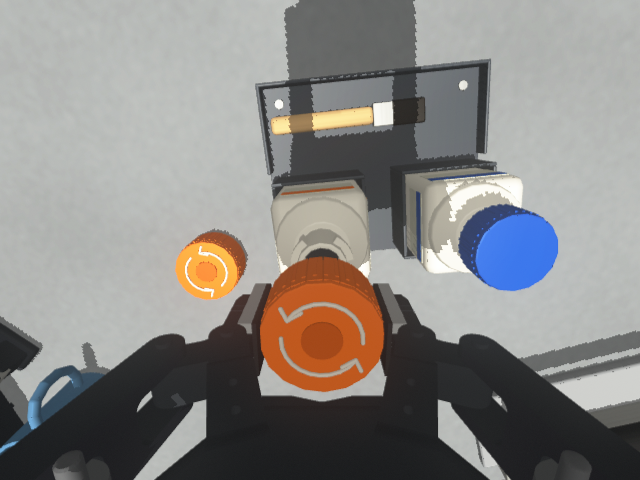

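View pics/top8.png

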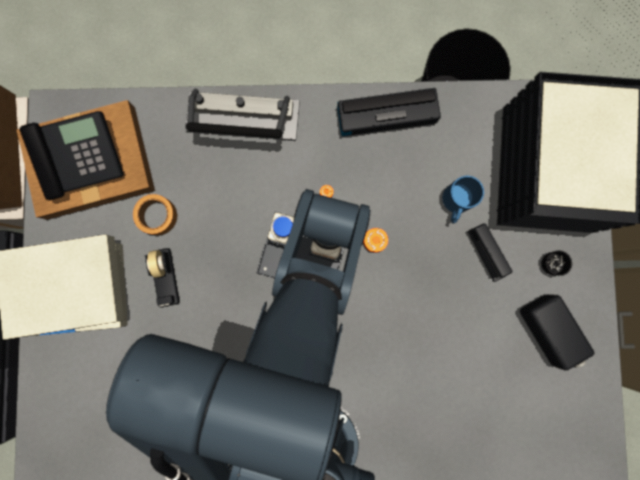

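The scene view shows the open mouth at about (277,240), with the cap level above it at (265,165). In the wrist view the cap is still centred between the pads, and nothing else has moved. I'm handing in.

```bash
python3 -c "
from station import manip;print(manip.sign_off())"
```

```text
the job is handed in; nothing more can be done
None
```

The roller cleaner is open. The gripper is holding the orange cap level and still, about 5 cm above the open mouth, and the bottle is upright in its pocket. I handed the job in at about 10 s on the robot's clock; no verdict was reported.

**What I did:**
1. Found the cap on the bottle in the scene, top and wrist views. Its top stands at about 0.162 m, against 0.163 m from your figures.
2. Gripped it with 80 N and pressed it down about 5.5 mm, with a force of about 14 N.
3. Turned it 61° anticlockwise while pressed, then lifted it straight up.

**Last checks:**
- **Cap position:** the tool had risen 65 mm from the locked height, so the cap's centre is about 0.21 m above the bottle's base. The tool is within about 1 mm of the bottle's axis and vertical.
- **Grip and stillness:** the outside force was about 0.2 N and the joints were still. The cap had not slipped in the fingers.
- **Everything else:** nothing else appeared to have moved. In the last top view the arm hid part of the rack, but the brush and both bottles were visible in the wrist view.
- **Disagreement:** the camera views placed the cap up to 3 mm apart horizontally. I used the wrist camera, and the cap sat centred in the pads when they closed.

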